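# Get the blue parts case out of the pile and into the transport tray

### The job

Put the blue parts case flat into the bay of the low transport tray: first clear the carton of screws out of the tray and set it down flat on the bare bench top, same side up, and lift off the case that lies on the blue one. Afterwards stack that case again, properly seated on the grey case left in its own pile. Set the cases down rather than letting them fall, leave the other pile standing as it was, do not shift either grey case, and leave the jar and the wooden handle alone.

Things in the scene. Friction and masses are not known exactly. Their poses are not given: they have to be found in the camera images.
- blue_case: stacking parts case with lid, 150 (x) x 62 (y) x 42 mm high, blue with a blank white label on the lid, 0.2 to 0.4 kg; origin: centre of its underside, z up. Starts as the middle case of one of the two piles of three. All six cases are alike but for colour. Grip the smooth 62 mm sides from above, with the fingertips at least 12 mm above the case's underside.
- red_case: stacking parts case with lid, 150 (x) x 62 (y) x 42 mm high, red, 0.2 to 0.4 kg; origin: centre of its underside, z up. Starts on top of a pile. Four tapered studs, 4.5 mm high, on each lid locate inside the foot frame of the case above with 3 mm play sideways (the taper guides it in from about 6 mm off). Stacked cases are parallel, each 42 mm above the next.
- green_case: stacking parts case with lid, 150 (x) x 62 (y) x 42 mm high, green, 0.2 to 0.4 kg; origin: centre of its underside, z up. Starts on top of the other pile.
- orange_case: stacking parts case with lid, 150 (x) x 62 (y) x 42 mm high, orange, 0.2 to 0.4 kg; origin: centre of its underside, z up. Starts as the middle case of the pile without the blue case.
- grey_case_1: stacking parts case with lid, 150 (x) x 62 (y) x 42 mm high, grey, 0.2 to 0.4 kg; origin: centre of its underside, z up. Bottom case of a pile, standing on the stack board.
- grey_case_2: stacking parts case with lid, 150 (x) x 62 (y) x 42 mm high, grey, 0.2 to 0.4 kg; origin: centre of its underside, z up. Bottom case of the other pile; looks the same as the first.
- stack_board: fixed plywood board, 170 (x) x 224 (y) x 18 mm, origin at the centre of its underside; the two piles stand on it side by side, 150 mm apart along its y, cases lengthwise along its x. The bench top (z = 0) round board and tray is flat and free but for the things listed here, from 0.42 to 0.72 m from the robot axis and 45 degrees to either side
- tray: fixed low transport tray with light wooden walls and a dark steel floor, 184 (x) x 96 (y) mm outside; one bay 164 (x) x 76 (y) mm inside; floor 4 mm and wall tops 14 mm above the bench; origin at the centre of its underside
- screw_carton: closed cardboard carton of screws, brown with a green and white face, 50 (x) x 85 (y) x 42 mm high, 0.25 to 0.45 kg; origin at the centre of its underside, z up; starts lying in the bay of the tray. Small square holes (about 30 mm) in the bench top at x = 0.40 do no harm; a small drawer cabinet stands at the back right, from x = 0.72 on
- green_jar: bystander: jar, yellow with a green lid, 81 mm across, 91 mm high, standing; origin at the centre of its underside
- wood_handle: bystander: dark turned wooden handle standing on end, 46 mm across, 135 mm high; origin at the centre of its underside

How it is judged:
By the outcome, as a careful person would: the job done as asked, in the order asked, and still so for the second after the job is handed in, with the robot touching nothing.
It also fails if it takes over 72 s, if anything falls off the work surface, if the arm or the gripper's body presses on something with over 40 N, if the wrist force passes 120 N, or if a joint passes its speed limit or range.

### The arm

A 7-joint arm with a two-finger parallel gripper is mounted at the origin on a cart in front of the work surface, level with it; the furniture and walls round the work are solid. World frame = base frame: x ahead of the robot, y to its left, z up, the work surface at z = 0. Lengths are in m, angles in rad, forces in N, time in s.
With the tool pointing down it reaches from about 0.4 to 0.85 m from the base axis. Payload 10.4 kg.
Tool frame: the origin (TCP) lies midway between the tips of the shut fingers; the grasp point (between the pads) lies 19 mm behind it (manip.grasp_offset is the distance from the TCP to the grasp point, in m); z points along the fingers, y is the line along which they close (so a half turn about z gives the same grasp; the last joint's range is limited). The gripper opens to 85 mm and grips with 20 to 120 N. Pads are 22 mm wide; open, the fingers measure 114 mm over their backs; the gripper's body (76 mm by 85 mm) begins 54 mm behind the grasp point. The pads swing forward as they close: fully open they stand 13 mm farther back than shut.
Start: joints at [-1.314, 0.332, -0.065, 1.46, 0.022, 1.35, -0.088], TCP at [0.173, 0.601, 0.231] pointing down, gripper open.
Joint ranges: [-2.6, 2.6], [-0.5, 2.12], [-1.47, 1.34], [0.16, 2.42], [-1.27, 4.41], [0.06, 2.06], [-2.6, 2.6]. Speed limits (rad/s): [2.22, 2.22, 2.79, 2.79, 3.14, 3.14, 3.14].

### API

Orientations are given as a unit quaternion [x, y, z, w].
In Python, from workcell import manip gives the robot as it stands.
- The arm moves only by the tool jog_arm, called after ">>>" as name(argument=value, ...), one argument or row to a line, values as JSON. Schema: {"type":"object","properties":{"rows":{"type":"array","items":{"type":"number"},"minItems":7,"maxItems":140},"grip_force":{"type":"number"},"only":{"type":"string"},"quiet":{"type":"boolean"},"lines":{"type":"string"}},"required":["rows"],"additionalProperties":false}. rows is one flat list of numbers that holds 1 to 20 rows one after another, with no inner brackets; each row has 7 numbers: a rotation vector rx, ry, rz in fractions of the full range, 1 being 2 pi rad, then dx, dy, dz in parts of the range, where 1.0 means 1000 mm, then the opening from 0.0 (shut) to 1.0 (fully open); each row is the pose to reach, as a shift and turn from the pose commanded when the call began, along the tool's axes at that moment; what a row does not reach only later rows make up. A row lasts 1/8 s, in which the tool goes at most 0.0625 m and 0.188 rad, less where a joint would pass 70% of its speed; a pose out of reach is approached as far as the arm can. The fingers move at their own pace and stop on an object; grip_force is the grip in N (left out, the last holds). Time passes only in rows, so rows that do not move let the fingers close. The tool returns the time, the measured TCP pose, the force, the opening and the grip force at its end. only (a regular expression) keeps the lines of the reply that match it, lines (a string "A,B") keeps lines A to B, and quiet returns only ok. A shift or turn number past 1, either way, is cut back to 1. Input that does not fit is refused with a message, and nothing moves.
- manip.get_obs(): the state, without advancing time (a new reading comes with each control period).
- manip.camera(name): name is "scene" or "top"; returns the picture (384x512x3 uint8, blue, green, red); there is no depth.
- manip.calibration(name): a dict with "fx", "fy", "cx", "cy" (pixels), "world_from_camera" (4x4, takes a point from camera to world coordinates). Camera axes: x right, y up, looking along -z (the intrinsics and any distortion apply to the point x, -y, -z); pixel columns grow to the right and rows downward; lengths in m; the calibration is good to about 2 mm. A picture is of the moment at which its call begins. calibration takes no time and is no camera call.
- manip.hand_in(): hands the job in; it is judged then, once.
The state is a dict: "clock": time; "joint_pos": joint angles; "joint_velocities": joint speeds; "tau": joint torques, N m; "position": TCP position; "ee_rot": TCP orientation; "ft_force": force on the tool from outside, world axes, zero at the start; "torque": the same for the moment, N m; "grip_width": opening from 0.0 (shut) to 1.0 (fully open); "grasp_force": force on a finger pad.
Only numpy, scipy, OpenCV 4.12 (cv2) and the standard library are available. Lean on these libraries where they do the work, as an engineer would, in place of code of your own. Each camera call takes 0.05 s, during which the arm holds its last target. There are 200 camera calls.

## Working session

There is one attempt and no reset: what is moved stays moved. The work goes in short steps, Python scripts to look and compute and a tool call to move; the robot and the scene stay as the last step left them, time stands still between calls to the robot, and variables do not carry over. Pictures are saved under pics/ and viewed, at most 12 in all, crops included, and the job is handed in when it is done.

```bash
ls; mkdir -p pics
```

Run:
```python
from workcell import manip
import cv2,numpy as np
for n in("scene","top"):
    cv2.imwrite(f"pics/{n}0.png",manip.camera(n)); c=manip.calibration(n); print(n,c)
o=manip.get_obs(); print(o); print(manip.grasp_offset)
```

```text
pics
workcell.py
scene {'fx': 453.02732886713767, 'fy': 453.02732886713767, 'cx': 259.71485218080886, 'cy': 190.64020547265272, 'world_from_camera': array([[ 0.67416198,  0.55600959, -0.48616763, -0.02903639],
       [-0.73858266,  0.506502  , -0.44491728, -0.55444234],
       [-0.00113339,  0.65902129,  0.75212343,  1.01846335],
       [ 0.        ,  0.        ,  0.        ,  1.        ]])}
top {'fx': 432.2221881825036, 'fy': 432.2221881825036, 'cx': 256.74289840791874, 'cy': 190.79920622551305, 'world_from_camera': array([[-0.02764881,  0.99324015, -0.11273661,  0.40948772],
       [-0.99950891, -0.02913326, -0.01154102, -0.00652962],
       [-0.01474739,  0.11236215,  0.99355788,  1.41399293],
       [ 0.        ,  0.        ,  0.        ,  1.        ]])}
{'clock': 0.1, 'joint_pos': array([-1.31360961,  0.33280021, -0.06472629,  1.46082792,  0.02157606,
        1.34988039, -0.08846862]), 'joint_velocities': array([ 0.0007178 , -0.00337888,  0.00175067, -0.00332485, -0.00095819,
       -0.00142909, -0.00146312]), 'tau': array([ 1.30080130e-03, -6.26741767e+01,  4.91574453e-02, -3.92424560e+01,
        1.63775717e-02,  6.72629481e-03,  1.03393015e-05]), 'position': array([0.17248533, 0.6003974 , 0.23061487]), 'ee_rot': array([ 1.39403044e-01,  9.90235537e-01, -6.06338853e-04, -7.44721887e-05]), 'ft_force': array([-0.22713723,  0.45819667,  0.22332411]), 'torque': array([ 0.03221639,  0.03728492, -0.00509661]), 'grasp_force': 0.0, 'grip_width': 0.997190333473295}
0.0187
```

View pics/scene0.png

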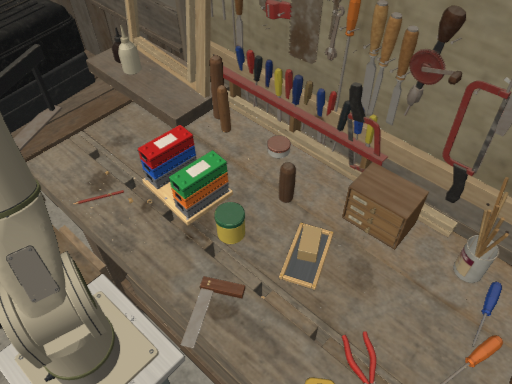

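View pics/top0.png

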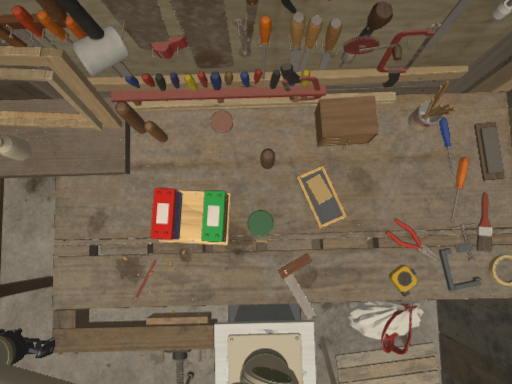

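The two pictures show the red-over-blue pile at top px (163,213) and the green-over-orange pile at (213,216). The tray is at (321,196) with the carton in it at (320,189). The jar is at (260,222) and the handle at (267,158).

Create h.py:
```python
from workcell import manip
import cv2,numpy as np
from scipy.spatial.transform import Rotation as R
CAL={n:manip.calibration(n) for n in("scene","top")}
def ray(n,p,z):
    c=CAL[n];M=c["world_from_camera"]
    d=M[:3,:3]@np.array([(p[0]-c["cx"])/c["fx"],-(p[1]-c["cy"])/c["fy"],-1]);o=M[:3,3]
    return (o+d*(z-o[2])/d[2])
def rect(n,mask,z,roi=None):
    """largest blob's outline cast on plane z -> centre, size, long-axis angle (deg)"""
    m=mask.astype(np.uint8)
    if roi:
        k=np.zeros_like(m);k[roi[1]:roi[3],roi[0]:roi[2]]=1;m=m&k
    cs,_=cv2.findContours(m,cv2.RETR_EXTERNAL,cv2.CHAIN_APPROX_NONE)
    c=max(cs,key=cv2.contourArea)[:,0]
    w=np.array([ray(n,p,z)[:2] for p in c],np.float32)*1000
    (x,y),(a,b),t=cv2.minAreaRect(w)
    if a<b:a,b,t=b,a,t+90
    return round(x,1),round(y,1),round(a,1),round(b,1),round((t+90)%180-90,1)
def hsv(im): return [a.astype(int) for a in cv2.split(cv2.cvtColor(im,cv2.COLOR_BGR2HSV))]
def state():
    o=manip.get_obs();print("t",o["clock"],"pos",o["position"].round(4),"R",R.from_quat(o["ee_rot"]).as_matrix().round(4).tolist(),"f",o["ft_force"].round(1),"w",round(o["grip_width"],3));return o
def to_tool(target,yaw_y):
    """shift in tool axes to TCP target (m), and rotvec to point down with closing line at world angle yaw_y deg"""
    o=manip.get_obs();r=R.from_quat(o["ee_rot"]);best=None
    for s in(0,180):
        a=np.radians(yaw_y+s);y=np.array([np.cos(a),np.sin(a),0]);z=np.array([0,0,-1.]);x=np.cross(y,z)
        v=(r.inv()*R.from_matrix(np.c_[x,y,z])).as_rotvec()
        if best is None or np.linalg.norm(v)<np.linalg.norm(best):best=v
    print("rotvec",best.round(4),"shift",r.inv().apply(np.array(target)-o["position"]).round(4))
```

Run:
```python
from h import *
t=cv2.imread("pics/top0.png");s=cv2.imread("pics/scene0.png")
h,S,V=hsv(t)
red=((h<8)|(h>172))&(S>150);gr=(h>45)&(h<85)&(S>120)
fill=lambda m:cv2.morphologyEx(m.astype(np.uint8),cv2.MORPH_CLOSE,np.ones((3,3)))
print("red top z.144",rect("top",fill(red),.144,(140,180,185,250)))
print("green top",rect("top",fill(gr),.144,(195,180,235,250)))
print("jar",rect("top",fill((h>45)&(h<95)&(S>60)),.091,(240,200,280,245)))
print("handle",rect("top",V<75,.135,(255,145,280,172)))
wood=(V>150)&(h>10)&(h<30)&(S>50)
print("tray z.014",rect("top",wood,.014,(290,160,355,235)))
print("board z.018",rect("top",wood,.018,(150,180,240,255)))
print(ray("top",(320,189),0.046))
H,S2,V2=hsv(s)
print("red scene",rect("scene",fill(((H<8)|(H>172))&(S2>150)&(V2>150)),.144,(130,120,200,170)))
print("green scene",rect("scene",fill((H>45)&(H<85)&(S2>120)&(V2>100)),.144,(165,145,235,200)))
a=cv2.resize(t[160:235,290:355],None,fx=6,fy=6,interpolation=cv2.INTER_CUBIC)
b=cv2.resize(t[175:250,140:240],None,fx=4,fy=4,interpolation=cv2.INTER_CUBIC)
im=np.zeros((450,800,3),np.uint8);im[:450,:390]=a;im[:300,395:795]=b;cv2.imwrite("pics/crop1.png",im)
```

```text
red top z.144 (495.4, 285.6, 149.2, 68.2, -4.4)
green top (484.0, 138.2, 147.7, 62.2, -4.8)
jar (462.0, 1.6, 75.6, 75.5, -46.7)
handle (638.4, -27.0, 40.1, 31.7, -87.3)
tray z.014 (544.5, -200.2, 184.8, 97.8, 22.0)
board z.018 (488.6, 213.0, 220.4, 171.5, 85.6)
[ 0.56456793 -0.19190011  0.046     ]
red scene (484.3, 275.9, 163.6, 87.9, -2.9)
green scene (473.1, 126.2, 163.2, 87.5, -3.7)
```

View pics/crop1.png

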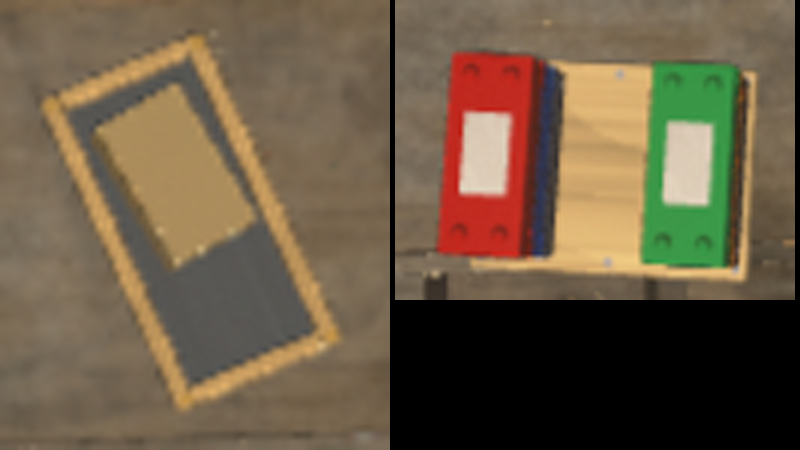

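The crop confirms red over blue at left. The carton's top corners are near crop px (94,130), (180,84), (256,215) and (178,268).

Run:
```python
from h import *
t=cv2.imread("pics/top0.png");h,S,V=hsv(t)
red=((h<8)|(h>172))&(S>150)
print("V red",np.percentile(V[180:250,140:185][red[180:250,140:185]],[5,20,50,80]))
fill=lambda m:cv2.morphologyEx(m.astype(np.uint8),cv2.MORPH_CLOSE,np.ones((3,3)))
for th in(140,155,165):print(th,rect("top",fill(red&(V>th)),.144,(140,180,185,250)))
w=lambda n,roi,z:0
for n,im,roi in(("top",t,(150,195,175,235)),("top",t,(203,195,225,235)),("scene",cv2.imread("pics/scene0.png"),(150,125,190,160)),("scene",cv2.imread("pics/scene0.png"),(185,150,220,185))):
    H,s,v=hsv(im);print("label",n,rect(n,(s<60)&(v>150),.144,roi))
c=np.array([(94,130),(180,84),(256,215),(178,268)])/6+[290,160]-.4
W=np.array([ray("top",p,.046)[:2] for p in c],np.float32)*1000
print("carton",cv2.minAreaRect(W),W.round(0).tolist())
state();to_tool((.560,-.193,.20),112)
```

```text
V red [ 92. 161. 192. 194.]
140 (495.5, 289.2, 149.0, 61.1, -4.4)
155 (495.3, 289.4, 148.6, 60.1, -4.3)
165 (495.8, 289.1, 146.7, 59.3, -4.4)
label top (496.0, 289.3, 53.1, 29.7, -1.6)
label top (484.4, 140.3, 55.9, 32.6, -1.6)
label scene (494.9, 290.3, 57.5, 31.9, -4.4)
label scene (483.8, 139.9, 60.0, 33.8, -4.7)
carton ((565.9717407226562, -189.60247802734375), (85.40857696533203, 52.12858200073242), 28.917808532714844) [[591.0, -146.0], [614.0, -193.0], [543.0, -230.0], [516.0, -187.0]]
t 0.1 pos [0.1725 0.6004 0.2306] R [[-0.9611, 0.2761, -0.0003], [0.2761, 0.9611, -0.0012], [-0.0, -0.0012, -1.0]] f [-0.2  0.5  0.2] w 0.997
rotvec [-1.200e-03 -4.000e-04 -6.637e-01] shift [-0.5915 -0.6555  0.0314]
```

Units first: turns go in shares of 2 pi rad. So -0.787 rad / 6.2832 = -0.1253.

>>> jog_arm(
  rows=[0, 0, -0.1253, -0.5964, -0.651, 0.02, 1, 0, 0, -0.1253, -0.5964, -0.651, 0.02, 1, 0, 0, -0.1253, -0.5964, -0.651, 0.02, 1, 0, 0, -0.1253, -0.5964, -0.651, 0.02, 1, 0, 0, -0.1253, -0.5964, -0.651, 0.02, 1, 0, 0, -0.1253, -0.5964, -0.651, 0.02, 1, 0, 0, -0.1253, -0.5964, -0.651, 0.02, 1, 0, 0, -0.1253, -0.5964, -0.651, 0.02, 1, 0, 0, -0.1253, -0.5964, -0.651, 0.02, 1, 0, 0, -0.1253, -0.5964, -0.651, 0.02, 1, 0, 0, -0.1253, -0.5964, -0.651, 0.02, 1, 0, 0, -0.1253, -0.5964, -0.651, 0.02, 1, 0, 0, -0.1253, -0.5964, -0.651, 0.02, 1, 0, 0, -0.1253, -0.5964, -0.651, 0.02, 1, 0, 0, -0.1253, -0.5964, -0.651, 0.02, 1, 0, 0, -0.1253, -0.5964, -0.651, 0.02, 1, 0, 0, -0.1253, -0.5964, -0.651, 0.02, 1, 0, 0, -0.1253, -0.5964, -0.651, 0.02, 1],
  grip_force=60,
)

```text
clock: 2.35
position: [0.5661, -0.1879, 0.2116]
ee_rot: [-0.252, 0.968, 0.001, 0.0]
ft_force: [-0.2, -0.5, 0.0]
grip_width: 0.999
grasp_force: 0.0
```

```bash
python3 -c "
from h import *
state();to_tool((.566,-.190,.020),119)"
```

```text
t 2.35 pos [ 0.5661 -0.1879  0.2116] R [[-0.873, -0.4877, 0.0006], [-0.4877, 0.873, 0.0012], [-0.0011, 0.0007, -1.0]] f [-0.2 -0.5  0. ] w 0.999
rotvec [0.0007 0.0011 0.0033] shift [ 0.0013 -0.0019  0.1916]
```

>>> jog_arm(
  rows=[0, 0, 0, 0, 0, 0.06, 1, 0, 0, 0, 0, 0, 0.12, 1, 0, 0, 0, 0, 0, 0.16, 1, 0, 0, 0, 0, 0, 0.19, 1, 0, 0, 0, 0, 0, 0.19, 1, 0, 0, 0, 0, 0, 0.19, 0.4, 0, 0, 0, 0, 0, 0.19, 0.4, 0, 0, 0, 0, 0, 0.19, 0.4, 0, 0, 0, 0, 0, 0.19, 0.4, 0, 0, 0, 0, 0, 0.19, 0.4, 0, 0, 0, 0, 0, 0.19, 0.4],
  grip_force=60,
)

```text
clock: 3.72
position: [0.5672, -0.1897, 0.0232]
ee_rot: [-0.251, 0.968, -0.0, 0.001]
ft_force: [-1.3, 1.4, 7.3]
grip_width: 0.57
grasp_force: 63.8
```

```bash
python3 -c "
from h import *
state();cv2.imwrite('pics/s1.png',cv2.resize(manip.camera('scene')[200:320,250:400],None,fx=4,fy=4))"
```

```text
t 3.725 pos [ 0.5672 -0.1897  0.0232] R [[-0.874, -0.4859, 0.0028], [-0.4859, 0.874, 0.0001], [-0.0025, -0.0013, -1.0]] f [-1.3  1.4  7.3] w 0.57
```

View pics/s1.png

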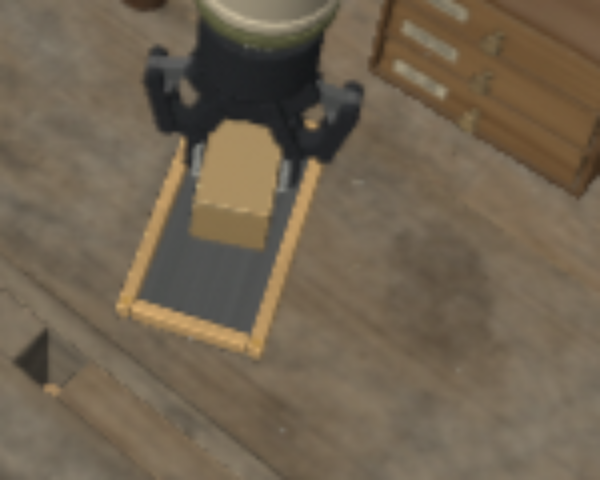

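The carton is held (opening 0.57, about 49 mm). Next I lift it and carry it clear of the tray.

>>> jog_arm(
  rows=[0, 0, 0, 0, 0, -0.03, 0.4, 0, 0, 0, 0, 0, -0.07, 0.4, 0, 0, 0, 0.02, -0.05, -0.07, 0.4, 0, 0, 0, 0.04, -0.1, -0.07, 0.4, 0, 0, 0, 0.05, -0.14, -0.07, 0.4, 0, 0, 0, 0.05, -0.14, -0.06, 0.4, 0, 0, 0, 0.05, -0.14, -0.03, 0.4, 0, 0, 0, 0.05, -0.14, -0.01, 0.4, 0, 0, 0, 0.05, -0.14, -0.003, 0.4, 0, 0, 0, 0.05, -0.14, 0, 0.4, 0, 0, 0, 0.05, -0.14, 0.002, 0.4, 0, 0, 0, 0.05, -0.14, 0.002, 0.4],
)

```text
clock: 5.28
position: [0.5907, -0.3364, 0.0199]
ee_rot: [-0.251, 0.968, -0.0, 0.0]
ft_force: [-0.2, -0.0, -4.2]
grip_width: 0.571
grasp_force: 64.0
```

```bash
python3 -c "
from h import *
state()"
```

```text
t 5.275 pos [ 0.5907 -0.3364  0.0199] R [[-0.874, -0.4859, 0.0007], [-0.4859, 0.874, -0.0003], [-0.0005, -0.0007, -1.0]] f [-0.2 -0.  -4.2] w 0.571
```

>>> jog_arm(
  rows=[0, 0, 0, 0, 0, 0.001, 0.4, 0, 0, 0, 0, 0, 0.0015, 0.4, 0, 0, 0, 0, 0, 0.0015, 0.4],
)

```text
clock: 5.65
position: [0.5907, -0.3365, 0.0193]
ee_rot: [-0.251, 0.968, -0.0, 0.0]
ft_force: [-3.4, 2.5, 6.8]
grip_width: 0.568
grasp_force: 65.4
```

>>> jog_arm(
  rows=[0, 0, 0, 0, 0, 0, 1, 0, 0, 0, 0, 0, 0, 1, 0, 0, 0, 0, 0, 0, 1, 0, 0, 0, 0, 0, -0.04, 1, 0, 0, 0, 0, 0, -0.1, 1, 0, 0, 0, 0, 0, -0.16, 1, 0, 0, 0, 0, 0, -0.22, 1, 0, 0, 0, 0, 0, -0.22, 1],
)

```text
clock: 6.65
position: [0.5923, -0.3377, 0.2441]
ee_rot: [-0.251, 0.968, -0.003, 0.004]
ft_force: [0.9, 0.2, -1.1]
grip_width: 1.002
grasp_force: 0.0
```

>>> jog_arm(
  rows=[0, 0, 0.0928, -0.2209, 0.5932, 0, 1, 0, 0, 0.0928, -0.2209, 0.5932, 0, 1, 0, 0, 0.0928, -0.2209, 0.5932, 0, 1, 0, 0, 0.0928, -0.2209, 0.5932, 0, 1, 0, 0, 0.0928, -0.2209, 0.5932, 0, 1, 0, 0, 0.0928, -0.2209, 0.5932, 0, 1, 0, 0, 0.0928, -0.2209, 0.5932, 0, 1, 0, 0, 0.0928, -0.2209, 0.5932, 0, 1, 0, 0, 0.0928, -0.2209, 0.5932, 0, 1, 0, 0, 0.0928, -0.2209, 0.5932, 0, 1, 0, 0, 0.0928, -0.2209, 0.5932, 0, 1, 0, 0, 0.0928, -0.2209, 0.5932, 0, 1, 0, 0, 0.0928, -0.2209, 0.5932, 0, 1, 0, 0, 0.0928, -0.2209, 0.5932, 0, 1],
)

```text
clock: 8.4
position: [0.496, 0.2878, 0.2379]
ee_rot: [0.039, 0.999, -0.0, 0.0]
ft_force: [-0.4, 0.6, 0.1]
grip_width: 1.003
grasp_force: 0.0
```

```bash
python3 -c "
from h import *
state();to_tool((.4955,.2893,.111),85.6)
m=manip.camera('scene');cv2.imwrite('pics/s2.png',m);t=manip.camera('top');cv2.imwrite('pics/t2.png',t)
h,S,V=hsv(t);
print('carton',rect('top',(h>8)&(h<25)&(S>100)&(V>110),.042,(340,150,400,215)))
print('tray',rect('top',(V>150)&(h>10)&(h<30)&(S>50),.014,(290,160,350,235)))"
```

```text
t 8.4 pos [0.496  0.2878 0.2379] R [[-0.9969, 0.0784, 0.0003], [0.0784, 0.9969, -0.0003], [-0.0003, -0.0003, -1.0]] f [-0.4  0.6  0.1] w 1.003
rotvec [-0.0003  0.0003 -0.0016] shift [0.0006 0.0015 0.1269]
carton (588.0, -332.6, 85.1, 60.2, 27.9)
tray (544.0, -199.0, 184.7, 95.1, 22.0)
```

View pics/s2.png

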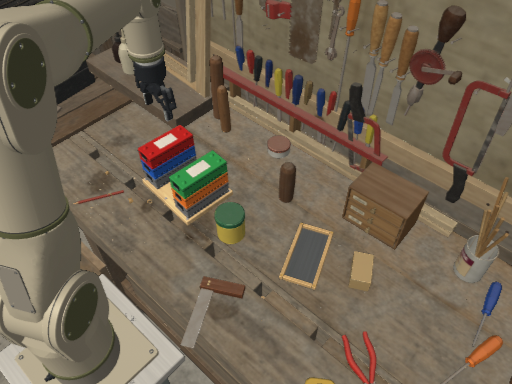

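The carton lies flat on the bench at px (361,270) and the tray is empty. Next I grasp the red case.

>>> jog_arm(
  rows=[0, 0, 0, 0, 0.001, 0.06, 1, 0, 0, 0, 0, 0.001, 0.1, 1, 0, 0, 0, 0, 0.001, 0.126, 1, 0, 0, 0, 0, 0.001, 0.126, 1, 0, 0, 0, 0, 0.001, 0.126, 0.5, 0, 0, 0, 0, 0.001, 0.126, 0.5, 0, 0, 0, 0, 0.001, 0.126, 0.5, 0, 0, 0, 0, 0.001, 0.126, 0.5, 0, 0, 0, 0, 0.001, 0.126, 0.5],
  grip_force=60,
)

```text
clock: 9.62
position: [0.4965, 0.2909, 0.1139]
ee_rot: [0.038, 0.999, 0.001, 0.001]
ft_force: [-0.0, -2.1, 7.7]
grip_width: 0.715
grasp_force: 66.8
```

```bash
python3 -c "
from h import *
state();cv2.imwrite('pics/s3.png',cv2.resize(manip.camera('scene')[80:230,110:260],None,fx=4,fy=4))"
```

```text
t 9.625 pos [0.4965 0.2909 0.1139] R [[-0.9971, 0.0761, 0.0029], [0.0761, 0.9971, 0.0016], [-0.0027, 0.0018, -1.0]] f [-0.  -2.1  7.7] w 0.715
```

View pics/s3.png

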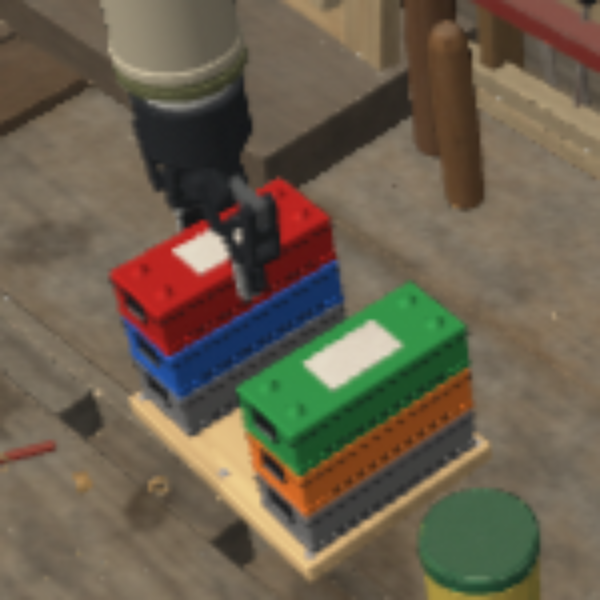

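Converted, 1.571 rad / 6.2832 = 0.25.

>>> jog_arm(
  rows=[0, 0, 0, 0, 0, -0.01, 0.5, 0, 0, 0, 0, 0, -0.03, 0.5, 0, 0, 0, 0, 0, -0.06, 0.5, 0, 0, 0, 0, 0, -0.09, 0.5, 0, 0, 0.0286, -0.02, -0.015, -0.09, 0.5, 0, 0, 0.0573, -0.04, -0.03, -0.09, 0.5, 0, 0, 0.0859, -0.06, -0.045, -0.09, 0.5, 0, 0, 0.1146, -0.08, -0.06, -0.09, 0.5, 0, 0, 0.1432, -0.1, -0.075, -0.09, 0.5, 0, 0, 0.1719, -0.12, -0.09, -0.09, 0.5, 0, 0, 0.2005, -0.14, -0.11, -0.09, 0.5, 0, 0, 0.2292, -0.153, -0.12, -0.09, 0.5, 0, 0, 0.25, -0.153, -0.12, -0.09, 0.5, 0, 0, 0.25, -0.153, -0.12, -0.09, 0.5],
)

```text
clock: 11.42
position: [0.6387, 0.1594, 0.2021]
ee_rot: [0.733, 0.68, 0.0, -0.0]
ft_force: [-0.1, -0.0, -2.8]
grip_width: 0.714
grasp_force: 65.8
```

>>> jog_arm(
  rows=[0, 0, 0, 0, 0, 0.05, 0.5, 0, 0, 0, 0, 0, 0.1, 0.5, 0, 0, 0, 0, 0, 0.15, 0.5, 0, 0, 0, 0, 0, 0.175, 0.5, 0, 0, 0, 0, 0, 0.185, 0.5, 0, 0, 0, 0, 0, 0.188, 0.5, 0, 0, 0, 0, 0, 0.188, 0.5],
)

```text
clock: 12.3
position: [0.6396, 0.1596, 0.0151]
ee_rot: [0.733, 0.68, 0.001, 0.0]
ft_force: [-0.3, 0.6, -2.6]
grip_width: 0.714
grasp_force: 65.9
```

>>> jog_arm(
  rows=[0, 0, 0, 0, 0, 0.0015, 0.5, 0, 0, 0, 0, 0, 0.003, 0.5, 0, 0, 0, 0, 0, 0.0035, 0.5, 0, 0, 0, 0, 0, 0.0035, 0.5],
)

```text
clock: 12.8
position: [0.6393, 0.1595, 0.012]
ee_rot: [0.733, 0.68, 0.001, 0.0]
ft_force: [-5.3, -0.6, 9.1]
grip_width: 0.712
grasp_force: 67.4
```

Converted, -1.571 rad / 6.2832 = -0.25.

>>> jog_arm(
  rows=[0, 0, 0, 0, 0, 0, 1, 0, 0, 0, 0, 0, 0, 1, 0, 0, 0, 0, 0, 0, 1, 0, 0, 0, 0, 0, -0.04, 1, 0, 0, 0, 0, 0, -0.1, 1, 0, 0, 0, 0, 0, -0.16, 1, 0, 0, -0.0286, 0.02, -0.02, -0.19, 1, 0, 0, -0.0573, 0.04, -0.04, -0.19, 1, 0, 0, -0.0859, 0.06, -0.06, -0.19, 1, 0, 0, -0.1146, 0.08, -0.08, -0.19, 1, 0, 0, -0.1432, 0.1, -0.1, -0.19, 1, 0, 0, -0.1719, 0.1187, -0.12, -0.19, 1, 0, 0, -0.2005, 0.1187, -0.14, -0.19, 1, 0, 0, -0.2292, 0.1187, -0.1531, -0.19, 1, 0, 0, -0.25, 0.1187, -0.1531, -0.19, 1, 0, 0, -0.25, 0.1187, -0.1531, -0.19, 1],
)

```text
clock: 14.8
position: [0.4952, 0.2891, 0.2004]
ee_rot: [0.038, 0.999, 0.0, 0.0]
ft_force: [-0.6, 0.2, -0.4]
grip_width: 1.0
grasp_force: 0.0
```

```bash
python3 -c "
from h import *
state();to_tool((.4955,.2893,.0715),85.6)
m=manip.camera('scene');t=manip.camera('top');cv2.imwrite('pics/t3.png',t);cv2.imwrite('pics/s4.png',m)
fill=lambda m:cv2.morphologyEx(m.astype(np.uint8),cv2.MORPH_CLOSE,np.ones((3,3)))
H,s,v=hsv(m)
for z,n in((.102,'blue label'),):print(n,rect('scene',(s<60)&(v>150),z,(145,125,195,175)))
print('green label',rect('scene',(s<60)&(v>150),.144,(185,150,220,185)))
red=((H<8)|(H>172))&(s>150);print('red px',np.argwhere(red[120:200,180:300]).mean(0)[::-1]+[180,120])
"
```

```text
t 14.8 pos [0.4952 0.2891 0.2004] R [[-0.9971, 0.0767, 0.0001], [0.0767, 0.9971, 0.0002], [-0.0001, 0.0002, -1.0]] f [-0.6  0.2 -0.4] w 1.0
rotvec [0.0002 0.0001 0.    ] shift [-0.0003  0.0002  0.1289]
blue label (495.1, 289.4, 59.6, 34.3, -5.2)
green label (483.4, 139.9, 59.5, 34.3, -2.7)
red px [239.06811594 168.9057971 ]
```

View pics/s4.png

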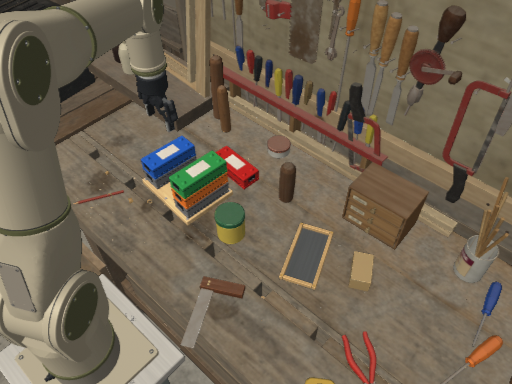

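Red is flat on the bench at px (239,168). Blue is exposed at (168,158) and has not moved. Next I grasp blue.

>>> jog_arm(
  rows=[0, 0, 0, 0, 0, 0.05, 1, 0, 0, 0, 0, 0, 0.1, 1, 0, 0, 0, 0, 0, 0.128, 1, 0, 0, 0, 0, 0, 0.128, 1, 0, 0, 0, 0, 0, 0.128, 0.5, 0, 0, 0, 0, 0, 0.128, 0.5, 0, 0, 0, 0, 0, 0.128, 0.5, 0, 0, 0, 0, 0, 0.128, 0.5, 0, 0, 0, 0, 0, 0.128, 0.5],
  grip_force=60,
)

```text
clock: 16.02
position: [0.4963, 0.29, 0.0745]
ee_rot: [0.038, 0.999, 0.001, 0.001]
ft_force: [-0.7, 0.2, 6.0]
grip_width: 0.714
grasp_force: 66.8
```

>>> jog_arm(
  rows=[0, 0, 0, 0, 0, -0.01, 0.5, 0, 0, 0, 0, 0, -0.03, 0.5, 0, 0, 0, 0, 0, -0.08, 0.5, 0, 0, 0, 0, 0, -0.14, 0.5, 0, 0, 0, 0, 0, -0.14, 0.5],
)

```text
clock: 16.65
position: [0.4972, 0.2906, 0.2184]
ee_rot: [0.038, 0.999, 0.003, 0.004]
ft_force: [0.9, -0.9, -2.7]
grip_width: 0.716
grasp_force: 66.3
```

```bash
python3 -c "
from h import *
state();to_tool((.544,-.1995,.12),112)"
```

```text
t 16.65 pos [0.4972 0.2906 0.2184] R [[-0.9971, 0.076, 0.0079], [0.0761, 0.9971, 0.0052], [-0.0075, 0.0057, -1.0]] f [ 0.9 -0.9 -2.7] w 0.716
rotvec [ 0.0039  0.0087 -0.4601] shift [-0.0832 -0.4857  0.0963]
```

Converted, -0.461 rad / 6.2832 = -0.0734.

>>> jog_arm(
  rows=[0, 0, -0.0734, -0.0854, -0.484, 0, 0.5, 0, 0, -0.0734, -0.0854, -0.484, 0, 0.5, 0, 0, -0.0734, -0.0854, -0.484, 0, 0.5, 0, 0, -0.0734, -0.0854, -0.484, 0, 0.5, 0, 0, -0.0734, -0.0854, -0.484, 0, 0.5, 0, 0, -0.0734, -0.0854, -0.484, 0, 0.5, 0, 0, -0.0734, -0.0854, -0.484, 0, 0.5, 0, 0, -0.0734, -0.0854, -0.484, 0, 0.5, 0, 0, -0.0734, -0.0854, -0.484, 0, 0.5, 0, 0, -0.0734, -0.0854, -0.484, 0, 0.5, 0, 0, -0.0734, -0.0854, -0.484, 0.05, 0.5, 0, 0, -0.0734, -0.0854, -0.484, 0.1, 0.5, 0, 0, -0.0734, -0.0854, -0.484, 0.12, 0.5, 0, 0, -0.0734, -0.0854, -0.484, 0.12, 0.5],
)

```text
clock: 18.4
position: [0.5428, -0.1976, 0.0907]
ee_rot: [-0.193, 0.981, 0.001, -0.001]
ft_force: [0.5, 0.3, -0.9]
grip_width: 0.716
grasp_force: 66.2
```

```bash
python3 -c "
from h import *
state();to_tool((.544,-.1997,.0185),112)
m=manip.camera('scene')
cv2.imwrite('pics/s5.png',cv2.resize(m[190:310,240:390],None,fx=4,fy=4))"
```

```text
t 18.4 pos [ 0.5428 -0.1976  0.0907] R [[-0.9258, -0.3781, -0.0033], [-0.3781, 0.9258, 0.0016], [0.0024, 0.0028, -1.0]] f [ 0.5  0.3 -0.9] w 0.716
rotvec [ 0.0028 -0.0024  0.0038] shift [-0.0005 -0.0026  0.0722]
```

View pics/s5.png

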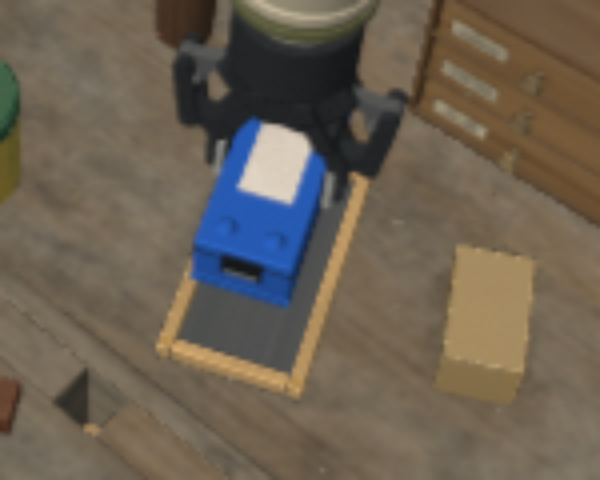

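Blue hangs squarely over the tray bay and is aligned with its walls. Next I lower it.

>>> jog_arm(
  rows=[0, 0, 0, 0, -0.001, 0.03, 0.5, 0, 0, 0, 0, -0.001, 0.05, 0.5, 0, 0, 0, 0, -0.001, 0.063, 0.5, 0, 0, 0, 0, -0.001, 0.068, 0.5, 0, 0, 0, 0, -0.001, 0.068, 0.5, 0, 0, 0, 0, -0.001, 0.068, 0.5],
)

```text
clock: 19.2
position: [0.5446, -0.2009, 0.0251]
ee_rot: [-0.191, 0.982, -0.0, 0.001]
ft_force: [-0.5, -0.4, -2.7]
grip_width: 0.708
grasp_force: 66.4
```

>>> jog_arm(
  rows=[0, 0, 0, 0, 0, 0.002, 0.5, 0, 0, 0, 0, 0, 0.004, 0.5, 0, 0, 0, 0, 0, 0.006, 0.5, 0, 0, 0, 0, 0, 0.0065, 0.5, 0, 0, 0, 0, 0, 0.0065, 0.5],
)

```text
clock: 19.82
position: [0.544, -0.2008, 0.0184]
ee_rot: [-0.191, 0.982, 0.0, -0.0]
ft_force: [-4.2, 0.7, 8.4]
grip_width: 0.712
grasp_force: 67.7
```

>>> jog_arm(
  rows=[0, 0, 0, 0, 0, 0, 1, 0, 0, 0, 0, 0, 0, 1, 0, 0, 0, 0, 0, 0, 1, 0, 0, 0, 0, 0, -0.04, 1, 0, 0, 0, 0, 0, -0.1, 1, 0, 0, 0, 0, 0, -0.16, 1, 0, 0, 0, 0, 0, -0.2, 1, 0, 0, 0, 0, 0, -0.2, 1],
)

```text
clock: 20.82
position: [0.5457, -0.2014, 0.2214]
ee_rot: [-0.191, 0.982, -0.001, 0.003]
ft_force: [0.7, -0.0, -1.1]
grip_width: 1.003
grasp_force: 0.0
```

>>> jog_arm(
  rows=[0, 0, 0.0286, -0.02, 0.028, 0, 1, 0, 0, 0.0573, -0.04, 0.056, 0, 1, 0, 0, 0.0859, -0.06, 0.084, 0, 1, 0, 0, 0.1146, -0.08, 0.11, 0, 1, 0, 0, 0.1432, -0.1, 0.135, 0, 1, 0, 0, 0.1719, -0.12, 0.16, 0, 1, 0, 0, 0.2005, -0.14, 0.19, 0, 1, 0, 0, 0.2292, -0.16, 0.22, 0, 1, 0, 0, 0.2578, -0.18, 0.25, 0, 1, 0, 0, 0.2865, -0.2, 0.28, 0, 1, 0, 0, 0.3151, -0.2234, 0.2983, 0, 1, 0, 0, 0.3234, -0.2234, 0.2983, 0, 1, 0, 0, 0.3234, -0.2234, 0.2983, 0, 1, 0, 0, 0.3234, -0.2234, 0.2983, 0, 1],
)

```text
clock: 22.58
position: [0.6388, 0.159, 0.2172]
ee_rot: [0.733, 0.68, -0.0, -0.0]
ft_force: [-1.3, -0.7, 0.8]
grip_width: 1.001
grasp_force: 0.0
```

```bash
python3 -c "
from h import *
state();to_tool((.6393,.1595,.0115),-4.4)
m=manip.camera('scene');t=manip.camera('top');cv2.imwrite('pics/t6.png',t);cv2.imwrite('pics/s6.png',m)
H,s,v=hsv(m);h,S,V=hsv(t)
L=(s<60)&(v>150)
print('red label',rect('scene',L,.042,(215,140,265,195)),'blue label',rect('scene',L,.046,(285,220,330,290)),'green',rect('scene',L,.144,(185,150,220,185)))
print('blue top',rect('top',(h>100)&(h<125)&(S>120),.046,(290,160,350,235)),'tray',rect('top',(V>150)&(h>10)&(h<30)&(S>50),.014,(290,160,350,235)))
a=cv2.resize(m[120:300,130:380],None,fx=3,fy=3);cv2.imwrite('pics/s6c.png',a)"
```

```text
t 22.575 pos [0.6388 0.159  0.2172] R [[0.0754, 0.9972, -0.0008], [0.9972, -0.0754, -0.0003], [-0.0004, -0.0008, -1.0]] f [-1.3 -0.7  0.8] w 1.001
rotvec [-0.0008  0.0004  0.0014] shift [0.0006 0.0006 0.2057]
red label (637.1, 159.9, 57.4, 32.0, 86.6) blue label (542.8, -199.3, 60.0, 34.0, 22.4) green (483.4, 139.9, 59.5, 34.3, -2.7)
blue top (541.9, -197.9, 150.2, 65.5, 22.3) tray (544.0, -199.0, 184.7, 95.1, 22.0)
```

View pics/s6c.png

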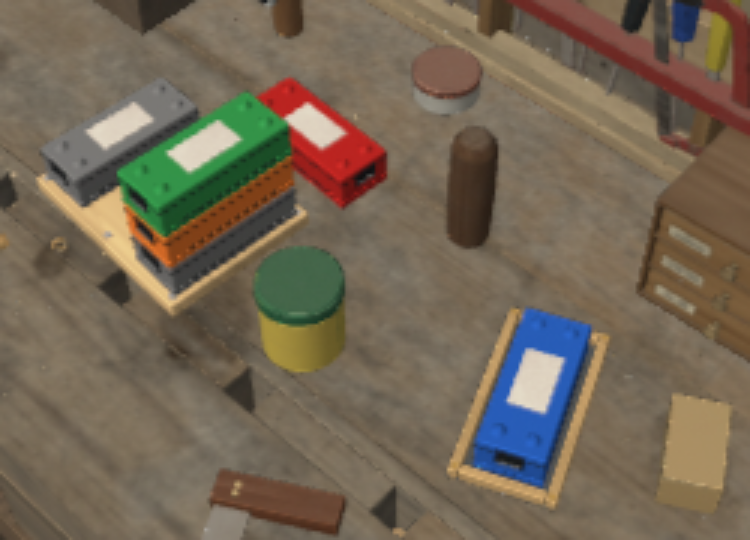

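Blue lies flat in the bay, and the grey case and the other pile stand as before. I now measure the grey lid and grasp red.

Run:
```python
from h import *
m=cv2.imread('pics/s6.png');t=cv2.imread('pics/t6.png')
H,s,v=hsv(m);h,S,V=hsv(t)
print('grey label scene',rect('scene',(s<60)&(v>150),.060,(150,145,190,175)),'top',rect('top',(S<60)&(V>150),.060,(145,190,190,240)))
```

```text
grey label scene (495.2, 290.0, 60.6, 37.3, -5.3) top (496.5, 291.0, 59.7, 34.7, -1.6)
```

>>> jog_arm(
  rows=[0, 0, 0, 0, 0, 0.06, 1, 0, 0, 0, 0, 0, 0.12, 1, 0, 0, 0, 0, 0, 0.17, 1, 0, 0, 0, 0, 0, 0.195, 1, 0, 0, 0, 0, 0, 0.203, 1, 0, 0, 0, 0, 0, 0.203, 1, 0, 0, 0, 0, 0, 0.203, 0.5, 0, 0, 0, 0, 0, 0.203, 0.5, 0, 0, 0, 0, 0, 0.203, 0.5, 0, 0, 0, 0, 0, 0.203, 0.5, 0, 0, 0, 0, 0, 0.203, 0.5],
  grip_force=60,
)

```text
clock: 24.05
position: [0.6401, 0.1599, 0.0167]
ee_rot: [0.733, 0.68, 0.001, 0.001]
ft_force: [0.0, 0.2, 7.6]
grip_width: 0.713
grasp_force: 67.1
```

```bash
python3 -c "
from h import *
state()"
```

```text
t 24.05 pos [0.6401 0.1599 0.0167] R [[0.0759, 0.9971, 0.0027], [0.9971, -0.0759, 0.001], [0.0012, 0.0026, -1.0]] f [0.  0.2 7.6] w 0.713
```

Converted, -1.571 rad / 6.2832 = -0.25.

>>> jog_arm(
  rows=[0, 0, 0, 0, 0, -0.03, 0.5, 0, 0, 0, 0, 0, -0.09, 0.5, 0, 0, 0, 0, 0, -0.15, 0.5, 0, 0, 0, 0, 0, -0.2, 0.5, 0, 0, -0.0286, 0.02, -0.02, -0.2, 0.5, 0, 0, -0.0573, 0.04, -0.04, -0.2, 0.5, 0, 0, -0.0859, 0.06, -0.06, -0.2, 0.5, 0, 0, -0.1146, 0.08, -0.08, -0.2, 0.5, 0, 0, -0.1432, 0.1, -0.1, -0.2, 0.5, 0, 0, -0.1719, 0.1193, -0.12, -0.2, 0.5, 0, 0, -0.2005, 0.1193, -0.14, -0.2, 0.5, 0, 0, -0.2292, 0.1193, -0.1531, -0.2, 0.5, 0, 0, -0.25, 0.1193, -0.1531, -0.2, 0.5, 0, 0, -0.25, 0.1193, -0.1531, -0.2, 0.5, 0, 0, -0.25, 0.1193, -0.1531, -0.14, 0.5, 0, 0, -0.25, 0.1193, -0.1531, -0.09, 0.5, 0, 0, -0.25, 0.1193, -0.1531, -0.08, 0.5, 0, 0, -0.25, 0.1193, -0.1531, -0.08, 0.5, 0, 0, -0.25, 0.1193, -0.1531, -0.08, 0.5],
)

```text
clock: 26.42
position: [0.4967, 0.291, 0.0972]
ee_rot: [0.038, 0.999, 0.001, 0.001]
ft_force: [1.0, -1.1, -1.6]
grip_width: 0.712
grasp_force: 66.6
```

```bash
python3 -c "
from h import *
state();to_tool((.4965,.2905,.0767),85.6)
m=manip.camera('scene')
cv2.imwrite('pics/s7.png',cv2.resize(m[100:220,120:270],None,fx=4,fy=4))"
```

```text
t 26.425 pos [0.4967 0.291  0.0972] R [[-0.9971, 0.0766, 0.003], [0.0767, 0.9971, 0.0021], [-0.0029, 0.0023, -1.0]] f [ 1.  -1.1 -1.6] w 0.712
rotvec [0.0023 0.0029 0.0001] shift [ 0.0002 -0.0006  0.0205]
```

View pics/s7.png

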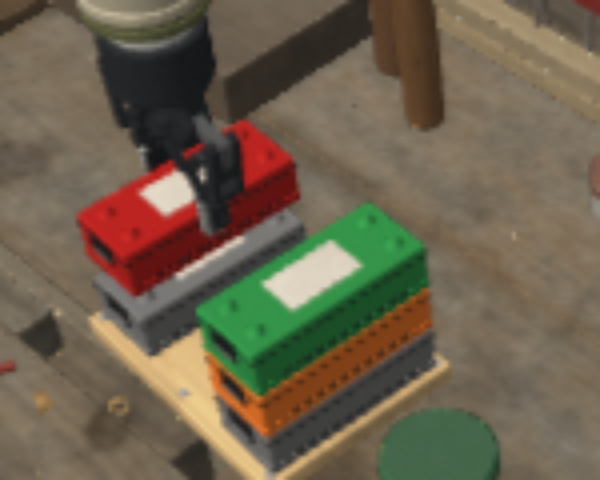

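Red hangs parallel and directly over the grey case, about 20 mm up.

>>> jog_arm(
  rows=[0, 0, 0, 0, 0, 0.008, 0.5, 0, 0, 0, 0, 0, 0.013, 0.5, 0, 0, 0, 0, 0, 0.016, 0.5, 0, 0, 0, 0, 0, 0.016, 0.5],
)

```text
clock: 26.98
position: [0.4952, 0.2901, 0.0785]
ee_rot: [0.038, 0.999, -0.0, -0.0]
ft_force: [-0.9, 0.1, -2.7]
grip_width: 0.709
grasp_force: 66.7
```

>>> jog_arm(
  rows=[0, 0, 0, 0, 0, 0.001, 0.5, 0, 0, 0, 0, 0, 0.002, 0.5, 0, 0, 0, 0, 0, 0.002, 0.5],
)

```text
clock: 27.35
position: [0.4954, 0.2902, 0.0768]
ee_rot: [0.038, 0.999, 0.0, 0.0]
ft_force: [0.3, 1.0, -2.4]
grip_width: 0.718
grasp_force: 66.7
```

>>> jog_arm(
  rows=[0, 0, 0, 0, 0, 0.001, 0.5, 0, 0, 0, 0, 0, 0.0015, 0.5, 0, 0, 0, 0, 0, 0.0015, 0.5],
)

```text
clock: 27.72
position: [0.4955, 0.2903, 0.0767]
ee_rot: [0.038, 0.999, 0.0, 0.0]
ft_force: [-5.7, -4.0, 10.4]
grip_width: 0.717
grasp_force: 68.4
```

Red is seated at the expected height. Next I release, retreat and check.

>>> jog_arm(
  rows=[0, 0, 0, 0, 0, 0, 1, 0, 0, 0, 0, 0, 0, 1, 0, 0, 0, 0, 0, 0, 1, 0, 0, 0, 0, 0, 0, 1, 0, 0, 0, 0, 0, -0.04, 1, 0, 0, 0, 0, 0, -0.1, 1, 0, 0, 0, 0, 0, -0.16, 1, 0, 0, 0, 0, 0, -0.19, 1, 0, 0, 0, 0, 0, -0.19, 1, 0, 0, 0, 0, 0, -0.19, 1],
)

```text
clock: 28.98
position: [0.4951, 0.29, 0.2643]
ee_rot: [0.038, 0.999, -0.0, -0.001]
ft_force: [-0.6, 0.2, -0.4]
grip_width: 1.002
grasp_force: 0.0
```

```bash
python3 -c "
from h import *
state()
m=manip.camera('scene');t=manip.camera('top')
H,s,v=hsv(m);L=(s<60)&(v>150)
print('red',rect('scene',L,.102,(145,125,195,175)),'blue',rect('scene',L,.046,(285,220,330,290)),'green',rect('scene',L,.144,(185,150,220,185)))
cv2.imwrite('pics/s8.png',cv2.resize(m[110:300,120:380],None,fx=3,fy=3))"
```

```text
t 28.975 pos [0.4951 0.29   0.2643] R [[-0.9971, 0.0757, -0.001], [0.0757, 0.9971, -0.0006], [0.001, -0.0007, -1.0]] f [-0.6  0.2 -0.4] w 1.002
red (494.6, 291.1, 57.4, 31.6, -4.6) blue (542.9, -199.6, 60.2, 34.5, 22.0) green (483.4, 139.8, 59.7, 34.2, -3.6)
```

View pics/s8.png

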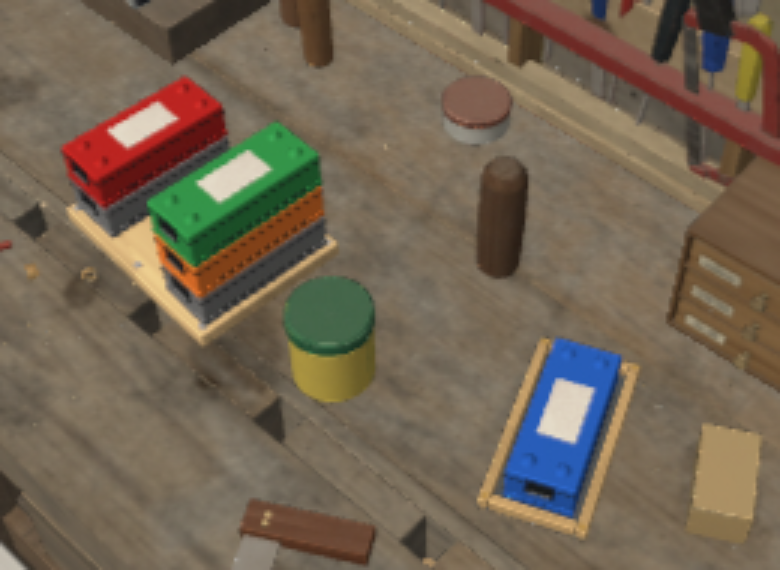

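The final view shows red seated on grey, blue flat in the tray and the carton on the bench, with everything else in place.

```bash
python3 -c "
from workcell import manip
print(manip.hand_in())"
```

```text
the job is handed in; nothing more can be done
None
```

The job is handed in at about 29 s of the 72 s: the blue case lies flat in the tray, the carton is flat on the bench, and the red case is seated on the grey case of its own pile; the last picture showed the other pile, jar and handle undisturbed.

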